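# Hold the self-closing cupboard door open

### The arm

A 7-joint arm with a two-finger parallel gripper is mounted at the origin on the work surface. World frame = base frame: x ahead of the robot, y to its left, z up, the work surface at z = 0. Lengths are in m, angles in rad, forces in N, time in s.
With the tool pointing down it reaches from about 0.35 to 0.9 m from the base axis. Payload 8.1 kg.
Tool frame: the origin (TCP) lies at the very end of the fingers, on their centre line; the grasp point (between the pads) lies robot.tcp_to_grasp behind it (robot.tcp_to_grasp is the distance from the TCP to the grasp point, in m); z points along the fingers, y is the direction in which the jaws open and shut (so a half turn about z gives the same grasp; the last joint's range is limited). The gripper opens to 92 mm and grips with 3 to 60 N. Pads are 19 mm wide; open, the fingers measure 130 mm over their backs; the gripper's body (75 mm by 190 mm) begins 47 mm behind the grasp point.
Start: joints at [1.13, 0.434, 0.025, 1.573, -0.012, 1.134, -0.075], TCP at [0.207, -0.59, 0.227] pointing down, gripper open.
Joint ranges: [-2.62, 2.62], [-0.44, 2.09], [-1.27, 1.32], [0.08, 2.57], [-1.32, 4.46], [0.12, 2], [-2.74, 2.74]. Speed limits (rad/s): [2.22, 2.22, 3.01, 3.01, 3.14, 3.14, 3.14].

### API

Orientations are given as [roll, pitch, yaw] about the fixed x, y, z axes, in that order (R = Rz(yaw) Ry(pitch) Rx(roll)).
In Python, from bench import robot, vision gives the robot as it stands.
- The arm moves only by the tool apply_moves, never from a script. Its argument "increments" is a list of rows, each a list of 3 entries, a list of its own where there are three numbers: the turn, a rotation vector about the tool's x, y, z in degrees, then the shift along the tool's x, y, z in m, then the finger opening in m, from 0 to 0.0918. A call has 1 to 10 rows; each row is the pose to reach, as a shift and turn from the pose measured when the call began, along the tool's axes at that moment; what a row does not reach only later rows make up. A row lasts 1/8 s, in which the tool goes at most 62.5 mm and 10.7 degrees, less where a joint would pass 70% of its speed; a pose out of reach is approached as far as the arm can. A call with a gripper value outside its range is refused whole. The fingers move at their own pace and stop on an object; "grip_force" is the grip in N (left out, the last holds). Time passes only in rows, so rows that repeat a pose let the fingers close. It gives the time, the measured TCP pose, the force and the opening at its end, in the units of the state.
- robot.sense(): the state, without advancing time (a new reading comes with each control period).
- vision.grab_frame(name): name is "side" or "top" or "wrist"; returns a dict with "image" (384x512x3 uint8, blue, green, red), "z_map" (384x512 float32, m along the optical axis (not along the pixel's ray), 0 where there is no reading), "fx", "fy", "cx", "cy" (pixels), "k1" (the pictures are not rectified: a ray, as slopes to the right and down, at radius r is drawn at 1 + k1 r^2 times it, then the intrinsics apply), "position" and "orientation" of the camera in the world. Camera axes: x right, y down, z forward; pixel columns grow to the right and rows downward; lengths in m; the calibration is good to about 2 mm. A picture is of the moment at which its call begins.
- robot.close_job(): hands the job in, once; it reports no verdict.
The state is a dict: "time": time; "qpos": joint angles; "qvel": joint speeds; "joint_efforts": joint torques, N m; "ee_pos": TCP position; "orientation": TCP orientation; "force": force on the tool from outside, world axes, zero at the start; "ft_torque": the same for the moment, N m; "opening": opening from 0.0 (shut) to 1.0 (fully open).
Only numpy, scipy, OpenCV 4.12 (cv2) and the standard library are available. Lean on these libraries where they do the work, as an engineer would, in place of code of your own. Each camera call takes 0.05 s, during which the arm holds its last target.

### The job

I am about to fill the tall blue pot with bulbs from the pine cupboard. Stand the pot upright on the bench halfway between the glass cloche and the bulb planter, in line with them, and let go of it; then slide the cupboard's self-closing door 10 cm open, towards the robot's end of the bench (its handle then comes level with the steel stud in the cupboard's top) and finish while still holding it steadily there. Leave everything else where it is.

Things in the scene. Friction and masses are not known exactly. Their poses are not given: they have to be found in the camera images.
- cupboard: Small pine cupboard fixed to the bench, 180 deep (own x) x 360 wide (own y) x 220 mm high; runners on its front stand 24 mm proud (carcass front at own x = -90 mm). Origin: centre of its underside. Own axes: x from front to back, y along the door's opening way, z up. It stands on the robot's left, its front facing right (-y of the world), its own y axis roughly towards the robot (world -x). Top empty.
- door (a joint): Sliding door of the cupboard, 0 = shut (over the half of the front that is farther from the robot), grows in m as it slides along the cupboard's own +y axis, towards the robot, stop at 0.165. A spring always pulls it shut: about 3 N when shut, 8 N at 0.10, and it slides shut when let go. To be held at 0.10.
- handle (a point): Grip point on the door's handle, moving with it: an upright wooden bar, 16 x 16 mm, from 115 to 215 mm above the bench. This point is on the bar's axis, 190 mm up. The bar stands 35 mm (clear gap) in front of the door, on two 12 mm pegs at heights 130 and 155 mm; above 161 mm it is free all round and can be pinched from above across the cupboard's y direction.
- stud (a point): Flat steel stud, 14 mm across, set in the upper runner at the front edge of the cupboard's top (220 mm high, rises 1 mm). The handle has the same position along the cupboard's y axis as this stud when the door is 100 mm open.
- pot: The tall narrow glazed pot, loose, open at the top, 62 mm outside diameter (58 at the foot), nearly straight sides, 100 mm high, wall 5 mm, about 0.3 kg. Origin: centre of its underside. It stands upright at the start, on the robot's right.
- pot_center (a point): Centre of the tall pot, on its axis, 50 mm above its underside.
- cloche_center (a point): Centre of the glass cloche (bell of 120 mm diameter at the foot, 151 mm high with its knob), on its axis 75 mm above the bench. Loose, not to be moved. Stands in front of the cupboard, nearer or farther than the free place for the pot.
- planter_center (a point): Centre of the black plastic bulb planter (upright tapered tube up to 66 mm across, arched handle 96 mm wide, 161 mm high over all), on its axis 75 mm above the bench. Loose, not to be moved. On the other side of the free place from the cloche: their axes are 240 to 280 mm apart, on a line roughly along the cupboard's y axis.
- pan: Bystander: low wide terracotta pan, 112 mm across, 50 mm high, loose. Origin: centre of its underside.
- cultivator: Bystander: three-tined steel hand cultivator with wooden handle, 240 mm long, lying on the bench near the robot, under 35 mm high. Origin: on the bench below the middle of the tool, 30 mm in front of the handle's end.
- tin: Bystander: plain steel tin, 72 mm across, 90 mm high, between the robot and the cupboard. Origin: centre of its underside.
Things that resemble listed ones, but are neither listed nor needed, are in the scene too. Of the things shaped like the part that bears planter_center, the black one is meant. There is more than one size of the pot; the one meant has the size given above.

How it is judged:
On the way:
1. the tall pot stands upright, let go, halfway between cloche and bulb planter while the door is still shut (horizontal distance between pot_center and cloche_center between 0.1 and 0.165 m and horizontal distance between pot_center and planter_center between 0.1 and 0.165 m and x of pot_center in the frame of cupboard between -0.295 and -0.225 m and angle between pot_center's own z axis and vertical below 0.12 rad and height (world z) of pot_center below 0.056 m and contact force between pot and the arm below 0.05 N and contact force between pot and the fingers below 0.05 N and linear speed of pot below 0.02 m/s and value of joint door below 0.03 m), for 0.3 s.
At the end, for the whole second after the job is handed in: Fingers hold the door at rest, 100 mm open within 15 mm, with at least 1.5 N; nothing else touches it. The tall pot stands upright, let go, on the bench: 100 to 165 mm from the axes of both cloche and planter, and 225 to 295 mm in front of the cupboard's centre (their line is at about 260) (horizontal distance between pot_center and cloche_center between 0.1 and 0.165 m and horizontal distance between pot_center and planter_center between 0.1 and 0.165 m and x of pot_center in the frame of cupboard between -0.295 and -0.225 m and angle between pot_center's own z axis and vertical below 0.12 rad and height (world z) of pot_center below 0.056 m and contact force between pot and the arm below 0.05 N and contact force between pot and the fingers below 0.05 N and linear speed of pot below 0.02 m/s and value of joint door between 0.085 and 0.115 m and velocity of joint door between -0.01 and 0.01 m/s and contact force between door and the fingers above 1.5 N and contact force between door and pot below 0.05 N and contact force between door and pan below 0.05 N and contact force between door and tin below 0.05 N and contact force between door and cultivator below 0.05 N); the arm keeps its last pose, push and grip.
It fails at once if the cloche or the bulb planter is shifted more than 15 mm or tipped (distance of any of cloche_center, planter_center from where it was at the start of the episode above 0.015 m).
It fails at once if a bystander (pan, cultivator, tin) is shifted more than 20 mm (distance of any of pan, cultivator, tin from where it was at the start of the episode above 0.02 m).
It also fails if it takes over 53 s, if anything falls off the work surface, if the arm or the gripper's body presses on something with over 40 N, if the wrist force passes 120 N, or if a joint passes its speed limit or range.

## Working session

There is one attempt and no reset: what is moved stays moved. The work goes in short steps, Python scripts to look and compute and a tool call to move; the robot and the scene stay as the last step left them, time stands still between calls to the robot, and variables do not carry over. Pictures are saved under pics/ and viewed, and the job is handed in when it is done.

Besides the shell and the picture viewer there is one more tool, called after "Call:" in YAML: its name, and indented under it one key for each argument. apply_moves: Moves the arm, as the interface text tells. Its arguments: {"type":"object","properties":{"increments":{"type":"array","items":{"type":"array"}},"grip_force":{"type":"number"}},"required":["increments"]}

```bash
ls; mkdir -p pics
python3 - <<'E'
from bench import robot, vision
import cv2,numpy as np
for n in("side","top","wrist"):
    f=vision.grab_frame(n); cv2.imwrite(f"pics/{n}0.png",f["image"]); np.savez(f"{n}0.npz",**f)
    print(n,{k:f[k] for k in f if k not in("image","z_map")})
print(robot.sense(), robot.tcp_to_grasp)
E
```

```text
pics
side {'fx': 421.910225023696, 'fy': 421.910225023696, 'cx': 266.3226812729911, 'cy': 192.2547585541928, 'k1': -0.0030496042830585003, 'position': array([0.34933175, 1.18444898, 0.95878509]), 'orientation': array([-2.16566182,  0.01213014, -2.99215221])}
top {'fx': 380.76031610706156, 'fy': 380.76031610706156, 'cx': 254.78462437035245, 'cy': 190.4414652085368, 'k1': 0.02901109718902974, 'position': array([ 0.42748087, -0.01446091,  1.39943321]), 'orientation': array([-3.04574214,  0.00569907, -1.57585074])}
wrist {'fx': 302.1684667870658, 'fy': 302.1684667870658, 'cx': 256.2619802550553, 'cy': 189.3676488592395, 'k1': -0.012323508386227174, 'position': array([ 0.27860788, -0.56418094,  0.38482249]), 'orientation': array([ 2.85841013e+00,  1.67031985e-03, -1.23383479e+00])}
{'time': 0.15, 'qpos': array([ 1.13042891,  0.43505855,  0.02496714,  1.57386281, -0.01161869,
        1.13399158, -0.07511643]), 'qvel': array([ 9.93021115e-06, -7.25785842e-04, -1.30781894e-03, -7.04858514e-04,
        2.11383558e-04, -2.82822848e-04, -1.79612908e-03]), 'joint_efforts': array([ 2.29331949e-03, -6.68261647e+01,  9.86336991e-01, -3.14692676e+01,
       -6.04313286e-02,  3.94625415e-02,  5.10247810e-05]), 'ee_pos': array([ 0.2069556 , -0.5893437 ,  0.22613766]), 'orientation': array([-3.14042073e+00,  8.80764971e-05,  3.37681073e-01]), 'force': array([-1.85404796, -0.24068461,  0.06289086]), 'ft_torque': array([0.02301269, 0.03121937, 0.02779569]), 'opening': 0.9983438363963167} 0.0188
```

View pics/side0.png

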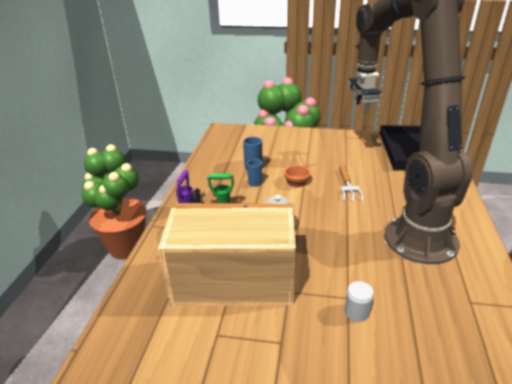

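View pics/top0.png

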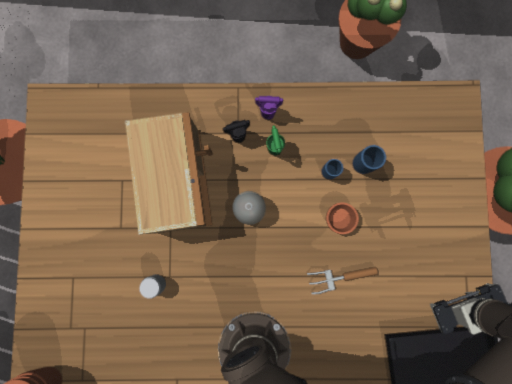

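View pics/wrist0.png

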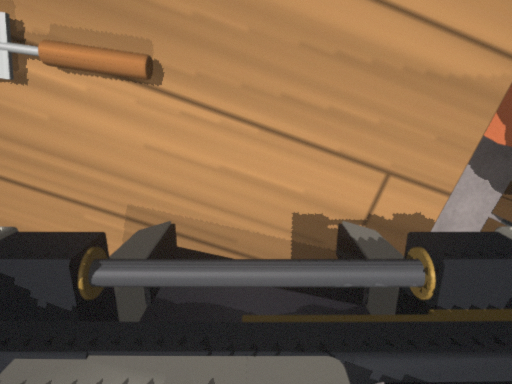

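The side view shows the cupboard (165-297, 207-303), the two blue pots (253,150 and 255,172) and the tin (359,300). In the top view the cupboard is at (165,172), black planter at (237,130), cloche at (249,208), small blue pot (333,169), large blue pot (369,159), pan (342,219), cultivator (343,277). The wrist view shows only the fingers, the bench and the tool handle.

```bash
cat > h.py <<'E'
import numpy as np,cv2
from scipy.spatial.transform import Rotation as R
def load(n): 
    d=np.load(n+".npz"); return {k:d[k] for k in d}
def rays(f,uv):
    uv=np.atleast_2d(np.asarray(uv,float)); p=np.c_[(uv[:,0]-f["cx"])/f["fx"],(uv[:,1]-f["cy"])/f["fy"]]
    s=p.copy()
    for _ in range(8): s=p/(1+f["k1"]*(s**2).sum(1,keepdims=True))
    return np.c_[s,np.ones(len(s))]
def rot(f): return R.from_euler("xyz",f["orientation"]).as_matrix()
def onz(f,uv,z):
    d=rays(f,uv)@rot(f).T; t=(z-f["position"][2])/d[:,2]; return f["position"]+d*t[:,None]
def cloud(f):
    h,w=f["z_map"].shape; v,u=np.mgrid[:h,:w]; uv=np.c_[u.ravel(),v.ravel()]
    return (f["position"]+(rays(f,uv)*f["z_map"].reshape(-1,1).astype(float))@rot(f).T).reshape(h,w,3)
E
python3 - <<'E'
from h import *
f=load("top0");P=cloud(f);im=f["image"]
big=cv2.resize(im[80:260,110:410],None,fx=2.6,fy=2.6,interpolation=cv2.INTER_CUBIC);cv2.imwrite("pics/topcrop.png",big)
def comp(mask,name,f=f,P=P):
    n,l,st,c=cv2.connectedComponentsWithStats(mask.astype(np.uint8))
    for i in range(1,n):
        if st[i,4]>25:
            q=P[l==i]; print(name,c[i].round(1),st[i],"p2",np.percentile(q,2,axis=0).round(3),"p98",np.percentile(q,98,axis=0).round(3))
hsv=cv2.cvtColor(im,cv2.COLOR_BGR2HSV)
blue=(abs(hsv[...,0].astype(int)-107)<12)&(hsv[...,1]>110)
comp(blue,"blue")
for uv in[(165,172),(237,130),(249,208),(333,161),(369,150),(369,160),(342,219),(150,288),(206,149),(192,181),(300,100)]: print(uv,P[uv[1],uv[0]].round(3))
s=load("side0");Ps=cloud(s);h2=cv2.cvtColor(s["image"],cv2.COLOR_BGR2HSV)
comp((abs(h2[...,0].astype(int)-107)<12)&(h2[...,1]>110),"blue side",s,Ps)
cv2.imwrite("pics/sidecrop.png",cv2.resize(s["image"][120:320,150:390],None,fx=3,fy=3,interpolation=cv2.INTER_CUBIC))
E
```

```text
blue [367.4 161.1] [358 148  26  22 109] p2 [ 0.621 -0.44   0.009] p98 [ 0.686 -0.365  0.138]
blue [329.4 171.2] [324 164  13  13  52] p2 [ 0.602 -0.301  0.003] p98 [ 0.654 -0.249  0.104]
(165, 172) [0.6   0.271 0.225]
(237, 130) [0.771 0.055 0.072]
(249, 208) [0.49  0.011 0.149]
(333, 161) [ 0.657 -0.283  0.076]
(369, 150) [ 0.696 -0.41   0.072]
(369, 160) [ 0.67  -0.426  0.015]
(342, 219) [ 0.455 -0.324  0.008]
(150, 288) [0.226 0.346 0.091]
(206, 149) [0.674 0.145 0.214]
(192, 181) [0.572 0.188 0.218]
(300, 100) [ 0.904 -0.179 -0.001]
blue side [253.2 159.8] [245 139  17  46 595] p2 [ 0.606 -0.441  0.018] p98 [ 0.685 -0.245  0.132]
```

View pics/topcrop.png

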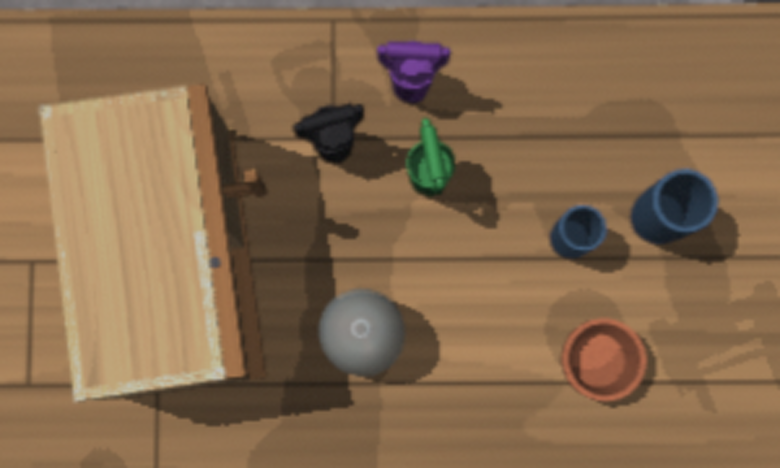

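View pics/sidecrop.png

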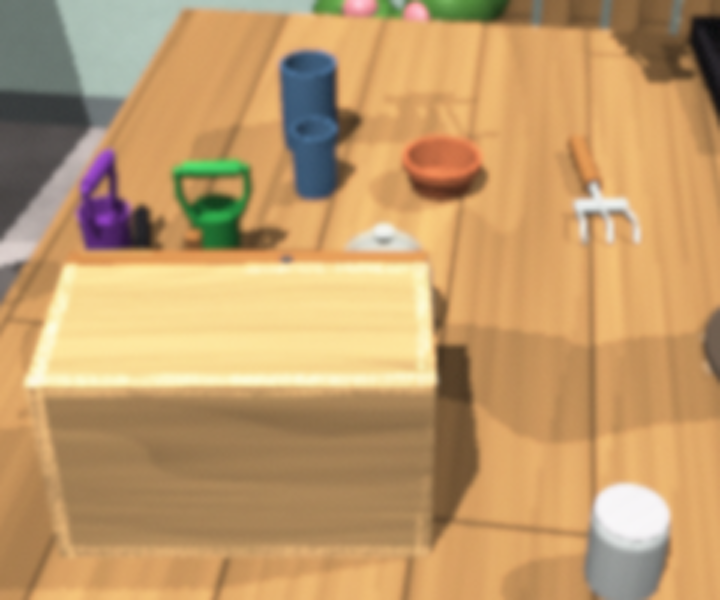

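Crops: the small pot's rim is at (580,228) and reads about 104 mm high and 60 mm wide, so it is the one meant. The big one reads 138 mm high. The handle's top is at (252,176) in the crop, the stud at (214,262). Now precise positions.

Run:
```python
from h import *
f=load("top0");P=cloud(f);im=f["image"];hsv=cv2.cvtColor(im,cv2.COLOR_BGR2HSV)
def circ(p):
    A=np.c_[2*p[:,:2],np.ones(len(p))];x=np.linalg.lstsq(A,(p[:,:2]**2).sum(1),rcond=None)[0];return x[:2],np.sqrt(x[2]+x[:2]@x[:2])
# pot: rim points
X,Y,Z=P[...,0],P[...,1],P[...,2]
m=(abs(X-.63)<.06)&(abs(Y+.275)<.06)&(Z>.088)&(Z<.115); q=P[m];print("pot rim",len(q),np.median(q,0),circ(q),q.min(0),q.max(0))
m2=(abs(X-.63)<.06)&(abs(Y+.275)<.06)&(Z>.02); q=P[m2];print("pot all",q.min(0),q.max(0))
# cloche
m=(abs(X-.49)<.07)&(abs(Y-.01)<.075)&(Z>.03); q=P[m];print("cloche",q.min(0),q.max(0),circ(q[(q[:,2]>.05)&(q[:,2]<.09)]), q[q[:,2]>.135].mean(0))
# planter
m=(abs(X-.76)<.09)&(abs(Y-.05)<.07)&(hsv[...,2]<70)&(Z>.02); q=P[m];print("planter",len(q),q.min(0),q.max(0));t=q[q[:,2]>.125];print("bar",len(t),t.min(0),t.max(0),t.mean(0));t=t[:,:2];c=t.mean(0);print(np.linalg.svd(t-c)[2][0])
for lo in(.02,.04,.06,.08,.1,.12,.14):
    t=q[(q[:,2]>lo)&(q[:,2]<lo+.02)]
    if len(t):print(lo,len(t),t.min(0).round(3),t.max(0).round(3))
# cupboard top
m=(Z>.21)&(Z<.23)&(X>.35)&(X<.85)&(Y>.1)&(Y<.45); 
print(cv2.minAreaRect(P[m][:,:2].astype(np.float32)),P[m][:,2].mean())
cv2.imwrite("pics/hcrop.png",cv2.resize(im[105:240,115:275],None,fx=5,fy=4.4,interpolation=cv2.INTER_NEAREST))
for v in range(142,155): print(v,[tuple((P[v,u]*1000).round().astype(int)) for u in range(202,212)])
```

```text
pot rim 96 [ 0.6301385  -0.27946406  0.09951015] (array([ 0.63034422, -0.27865718]), np.float64(0.028233558530063745)) [ 0.60035294 -0.30854219  0.08888824] [ 0.66062263 -0.24924437  0.1063553 ]
pot all [ 0.60024325 -0.30854219  0.0200001 ] [ 0.66062263 -0.24844731  0.1063553 ]
cloche [ 0.42748087 -0.04372469  0.03035277] [0.55225621 0.07117554 1.39943321] (array([0.49693352, 0.01464206]), np.float64(0.05585259362241357)) [ 0.43129678 -0.01282958  1.33117363]
planter 383 [0.73613543 0.01020937 0.02039914] [0.79751838 0.09728065 0.16526037]
bar 162 [0.74944793 0.01020937 0.12698538] [0.78413272 0.09728065 0.16526037] [0.76623277 0.05286229 0.15670138]
[ 0.2882941  -0.95754191]
0.02 11 [0.74  0.031 0.02 ] [0.753 0.071 0.037]
0.04 12 [0.738 0.027 0.043] [0.76  0.067 0.06 ]
0.06 134 [0.737 0.026 0.063] [0.783 0.08  0.079]
0.08 46 [0.736 0.022 0.082] [0.798 0.085 0.1  ]
0.1 15 [0.739 0.015 0.101] [0.777 0.09  0.119]
0.12 9 [0.75  0.011 0.121] [0.776 0.096 0.14 ]
0.14 108 [0.749 0.01  0.141] [0.784 0.097 0.16 ]
((0.6047937273979187, 0.2539002597332001), (0.3615453541278839, 0.2491383850574
[... 5441 characters left out ...]
(671), np.int64(148), np.int64(166)), (np.int64(672), np.int64(146), np.int64(158)), (np.int64(673), np.int64(143), np.int64(155)), (np.int64(673), np.int64(140), np.int64(154)), (np.int64(675), np.int64(138), np.int64(144))]
154 [(np.int64(673), np.int64(169), np.int64(136)), (np.int64(673), np.int64(166), np.int64(135)), (np.int64(674), np.int64(163), np.int64(133)), (np.int64(674), np.int64(159), np.int64(134)), (np.int64(673), np.int64(156), np.int64(136)), (np.int64(672), np.int64(152), np.int64(140)), (np.int64(671), np.int64(148), np.int64(146)), (np.int64(671), np.int64(144), np.int64(144)), (np.int64(673), np.int64(142), np.int64(136)), (np.int64(672), np.int64(138), np.int64(140))]
```

View pics/hcrop.png

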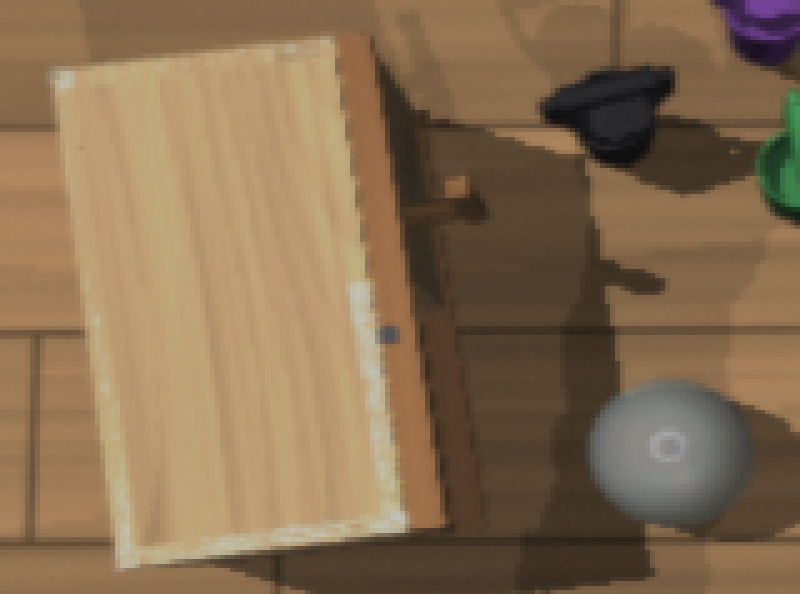

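The bar's top reads about (0.679, 0.145, 0.215) and the stud lies about 100 mm along the cupboard's y from it, as stated. Next I refine the cupboard's axes and the target.

Run:
```python
from h import *
f=load("top0");P=cloud(f);im=f["image"];hsv=cv2.cvtColor(im,cv2.COLOR_BGR2HSV);X,Y,Z=P[...,0],P[...,1],P[...,2]
m=((Z>.205)&(Z<.235)&(X>.35)&(X<.85)&(Y>.1)&(Y<.45)).astype(np.uint8)
n,l,st,c=cv2.connectedComponentsWithStats(cv2.morphologyEx(m,cv2.MORPH_OPEN,np.ones((5,5))));i=1+st[1:,4].argmax()
(c0,sz,ang)=cv2.minAreaRect(onz(f,np.argwhere(l==i)[:,::-1],.22)[:,:2].astype(np.float32));print(c0,sz,ang)
a=np.deg2rad(ang if ang<45 else ang-90);y=np.array([-np.cos(a),-np.sin(a)]);x=np.array([-np.sin(a),np.cos(a)]);print("a",a)
cc=np.array(c0)+x*.012  # rect = carcass + 24 mm runner
print("cupboard",cc)
cl=onz(f,[[248.6,206.4]],.149)[0,:2];pl=np.array([.765,.053]);
q=np.argwhere(im[:,:,2]>0)
print("cloche knob",cl)
cl=(cl+[.495,.0145])/2
mid=(cl+pl)/2;print("mid",mid,np.linalg.norm(cl-pl),"own",(mid-cc)@x,(mid-cc)@y)
for nme,p in(("handle",(.679,.145)),("stud",onz(f,[[192.6,181.1]],.221)[0,:2]),("cl",cl),("pl",pl)): d=np.array(p)-cc;print(nme,p,"own",d@x,d@y)
```

```text
(0.6006637215614319, 0.2750854790210724) (0.3593572676181793, 0.20428520441055298) 8.059272766113281
a 0.14066084508498763
cupboard [0.59898135 0.28696696]
cloche knob [0.49517156 0.01264738]
mid [0.63004289 0.03328684] 0.2727785194953913 own -0.25552941054235273 0.0048105487830890125
handle (0.679, 0.145) own -0.15178324560021428 -0.05932494097103621
stud [0.5711537  0.18536876] own -0.09669340516333516 0.041796621636962766
cl [0.49508578 0.01357369] own -0.25612722577076513 0.14119849836617013
pl [0.765 0.053] own -0.2549315953139403 -0.131577400799992
```

```bash
cat >> h.py <<'E'
def plan(pos,yaw):
    from bench import robot
    s=robot.sense();Rm=R.from_euler("xyz",s["orientation"]);T=R.from_euler("xyz",[np.pi,0,yaw])
    print("at",s["time"],s["ee_pos"].round(4),s["orientation"].round(3),"q",s["qpos"].round(2),"F",s["force"].round(1),"op",round(s["opening"],3))
    d=Rm.inv().apply(np.array(pos)-s["ee_pos"])
    print("turn",np.rad2deg((Rm.inv()*T).as_rotvec()).round(2),"shift",d.round(4),"rows>=",np.linalg.norm(d)/.0625)
E
python3 -c "
from h import *
plan([.630,-.279,.26],1.24)"
```

```text
at 0.15 [ 0.207  -0.5893  0.2261] [-3.14   0.     0.338] q [ 1.13  0.44  0.02  1.57 -0.01  1.13 -0.08] F [-1.9 -0.2  0.1] op 0.998
turn [-6.00e-02 -3.00e-02 -5.17e+01] shift [ 0.502  -0.1527 -0.0337] rows>= 8.412203465380818
```

Call:
apply_moves:
  increments:
    - [[0, 0, -6], [0.05, -0.015, -0.02], 0.09]
    - [[0, 0, -12], [0.1, -0.03, -0.034], 0.09]
    - [[0, 0, -18], [0.16, -0.048, -0.034], 0.09]
    - [[0, 0, -24], [0.22, -0.067, -0.034], 0.09]
    - [[0, 0, -30], [0.28, -0.085, -0.034], 0.09]
    - [[0, 0, -36], [0.34, -0.103, -0.034], 0.09]
    - [[0, 0, -42], [0.4, -0.122, -0.034], 0.09]
    - [[0, 0, -48], [0.46, -0.14, -0.034], 0.09]
    - [[0, 0, -51.7], [0.502, -0.153, -0.034], 0.09]
    - [[0, 0, -51.7], [0.502, -0.153, -0.034], 0.09]
  grip_force: 20

```text
time: 1.4
ee_pos: [0.6327, -0.2738, 0.2592]
orientation: [-3.14, -0.004, 1.247]
force: [0.2, 0.1, 0.1]
opening: 0.982
```

Run:
```python
from h import *
from bench import vision
plan([.630,-.279,.061],1.24)
f=vision.grab_frame("wrist");cv2.imwrite("pics/w1.png",f["image"]);P=cloud(f)
hsv=cv2.cvtColor(f["image"],cv2.COLOR_BGR2HSV);b=(abs(hsv[...,0].astype(int)-107)<14)&(hsv[...,1]>90)
n,l,st,c=cv2.connectedComponentsWithStats(b.astype(np.uint8))
for i in range(1,n):
    if st[i,4]>200:
        q=P[(l==i)&(P[...,2]<.2)];r=q[(q[:,2]>.09)&(q[:,2]<.11)];print(c[i].round(),st[i],np.percentile(q,[2,98],axis=0).round(3).tolist(),len(r),r.min(0) if len(r) else 0,r.max(0) if len(r) else 0)
```

```text
at 1.4 [ 0.6327 -0.2738  0.2592] [-3.14  -0.004  1.247] q [ 0.5   0.54 -0.29  1.33  0.15  1.29 -0.11] F [0.2 0.1 0.1] op 0.982
turn [-0.1  -0.22  0.42] shift [-0.0065 -0.0006  0.1981] rows>= 3.1721068260987555
[257. 177.] [230 151  55  56 614] [[0.604, -0.307, 0.098], [0.661, -0.249, 0.102]] 608 [ 0.60243764 -0.30873158  0.09542118] [ 0.66169593 -0.24847218  0.10295079]
[320. 246.] [301 229  35  30 498] [[0.658, -0.377, 0.079], [0.692, -0.363, 0.137]] 129 [ 0.65669627 -0.37690526  0.09019316] [ 0.69247639 -0.36212287  0.10975147]
[292. 299.] [282 288  25  26 277] [[0.621, -0.43, 0.102], [0.635, -0.395, 0.137]] 21 [ 0.629018   -0.42557983  0.09954228] [ 0.63378335 -0.41665772  0.10983668]
[344. 299.] [328 288  28  26 252] [[0.664, -0.441, 0.108], [0.693, -0.421, 0.137]] 9 [ 0.67751917 -0.43613055  0.10442968] [ 0.68332151 -0.43222773  0.10898836]
```

View pics/w1.png

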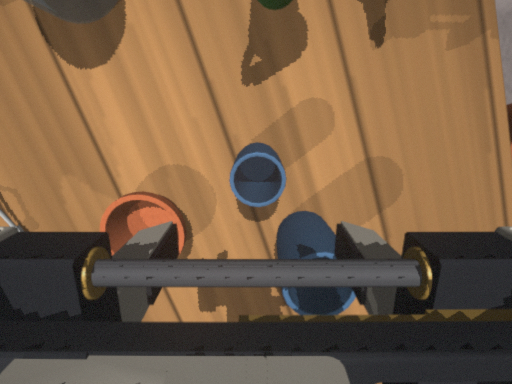

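The wrist view shows the small pot's rim at (257,177), giving centre (0.632, -0.279) at z 0.10. That agrees with the top view, so I descend.

Call:
apply_moves:
  increments:
    - [[0, 0, 0], [-0.005, 0.001, 0.04], 0.09]
    - [[0, 0, 0], [-0.005, 0.001, 0.09], 0.09]
    - [[0, 0, 0], [-0.005, 0.001, 0.13], 0.09]
    - [[0, 0, 0], [-0.005, 0.001, 0.16], 0.09]
    - [[0, 0, 0], [-0.005, 0.001, 0.185], 0.09]
    - [[0, 0, 0], [-0.005, 0.001, 0.198], 0.09]
    - [[0, 0, 0], [-0.005, 0.001, 0.198], 0.09]

```text
time: 2.33
ee_pos: [0.6288, -0.2822, 0.0608]
orientation: [-3.138, -0.001, 1.242]
force: [-0.3, -0.1, -0.2]
opening: 0.982
```

Call:
apply_moves:
  increments:
    - [[0, 0, 0], [0, 0, 0], 0.05]
    - [[0, 0, 0], [0, 0, 0], 0.045]
    - [[0, 0, 0], [0, 0, 0], 0.045]
    - [[0, 0, 0], [0, 0, 0], 0.045]
    - [[0, 0, 0], [0, 0, 0], 0.045]
    - [[0, 0, 0], [0, 0, 0], 0.045]

```text
time: 3.08
ee_pos: [0.6294, -0.2824, 0.0614]
orientation: [-3.139, -0.001, 1.242]
force: [1.8, -0.7, 5.8]
opening: 0.677
```

Opening 62 mm, so the pot is gripped. Lift.

Call:
apply_moves:
  increments:
    - [[0, 0, 0], [0, 0, -0.03], 0.045]
    - [[0, 0, 0], [0, 0, -0.08], 0.045]
    - [[0, 0, 0], [0, 0, -0.13], 0.045]
    - [[0, 0, 0], [0, 0, -0.17], 0.045]
    - [[0, 0, 0], [0, 0, -0.2], 0.045]
    - [[0, 0, 0], [0, 0, -0.21], 0.045]
    - [[0, 0, 0], [0, 0, -0.21], 0.045]
  grip_force: 25

```text
time: 3.95
ee_pos: [0.6294, -0.2827, 0.2705]
orientation: [-3.138, -0.001, 1.242]
force: [0.4, -0.3, -3.1]
opening: 0.675
```

Run:
```python
from h import *
from bench import vision
plan([.630,.031,.275],.14)
f=vision.grab_frame("wrist");cv2.imwrite("pics/w2.png",f["image"])
```

```text
at 3.95 [ 0.6294 -0.2827  0.2705] [-3.138e+00 -1.000e-03  1.242e+00] q [ 0.51  0.54 -0.28  1.3   0.15  1.32 -0.1 ] F [ 0.4 -0.3 -3.1] op 0.675
turn [-2.100e-01  5.000e-02  6.313e+01] shift [ 0.297  -0.1008 -0.0039] rows>= 5.019055092994243
```

View pics/w2.png

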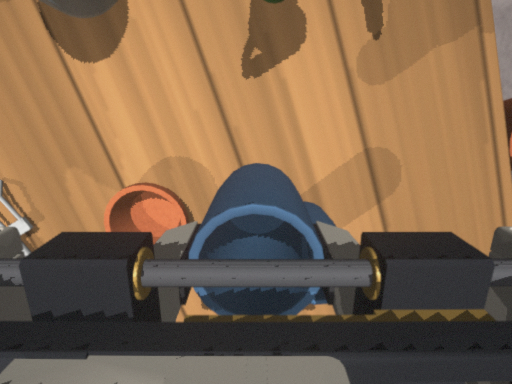

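The pot hangs upright between the fingers (rim around 257,260), force −3.1 N, matching 0.3 kg. Now I carry it over.

Call:
apply_moves:
  increments:
    - [[0, 0, 7], [0.033, -0.011, -0.004], 0.045]
    - [[0, 0, 14], [0.066, -0.022, -0.004], 0.045]
    - [[0, 0, 21], [0.099, -0.033, -0.004], 0.045]
    - [[0, 0, 28], [0.132, -0.045, -0.004], 0.045]
    - [[0, 0, 35], [0.165, -0.056, -0.004], 0.045]
    - [[0, 0, 42], [0.198, -0.067, -0.004], 0.045]
    - [[0, 0, 49], [0.231, -0.078, -0.004], 0.045]
    - [[0, 0, 56], [0.264, -0.09, -0.004], 0.045]
    - [[0, 0, 63], [0.297, -0.101, -0.004], 0.045]
    - [[0, 0, 63], [0.297, -0.101, -0.004], 0.045]

```text
time: 5.25
ee_pos: [0.6282, 0.0356, 0.2723]
orientation: [-3.136, 0.007, 0.147]
force: [0.6, -0.2, -3.6]
opening: 0.676
```

```bash
python3 - <<'E'
from h import *
from bench import vision
plan([.630,.031,.063],.14)
for n in("wrist","top","side"):
  f=vision.grab_frame(n);cv2.imwrite(f"pics/{n}3.png",f["image"])
E
python3 -c "
import cv2,numpy as np
a=cv2.imread('pics/wrist3.png');b=cv2.imread('pics/top3.png');c=cv2.imread('pics/side3.png')
t=cv2.resize(b[80:260,110:410],(400,240));s=cv2.resize(c[60:310,120:420],(400,333))
o=np.zeros((580,800,3),np.uint8);o[:300,:400]=cv2.resize(a,(400,300));o[:240,400:]=t;o[245:578,400:]=s;cv2.imwrite('pics/m3.png',o)"
```

```text
at 5.25 [0.6282 0.0356 0.2723] [-3.136  0.007  0.147] q [-0.05  0.42 -0.13  1.48  0.05  1.25 -1.61] F [ 0.6 -0.2 -3.6] op 0.676
turn [-0.31  0.4   0.39] shift [0.0026 0.0059 0.2093] rows>= 3.3496045018470877
```

View pics/m3.png

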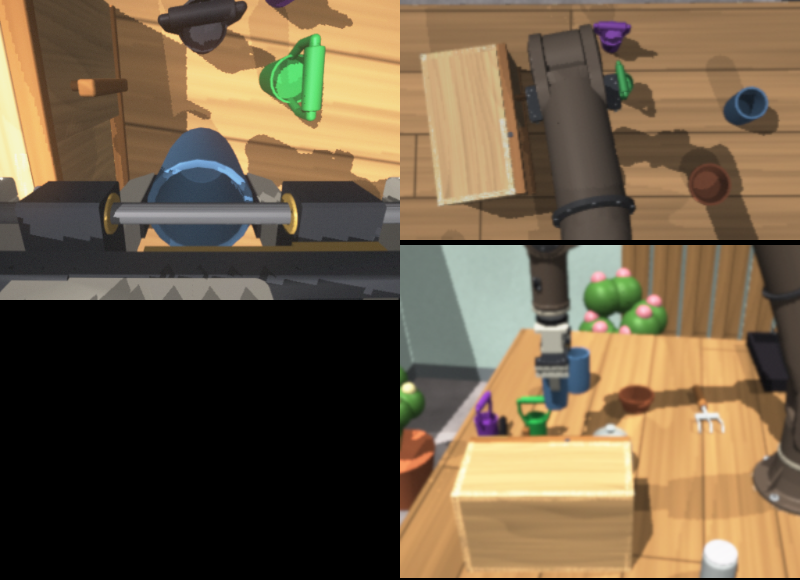

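Run:
```python
from h import *
f=load("top0");P=cloud(f);h=cv2.cvtColor(f["image"],cv2.COLOR_BGR2HSV)
m=(abs(h[...,0].astype(int)-62)<15)&(h[...,1]>100)&(P[...,2]>.02)&(P[...,2]<.2)&(P[...,0]>.6)&(P[...,0]<.85)
q=P[m];t=np.array([.63,.031]);a=.14
d=q[:,:2]-t;q2=np.c_[d@[np.cos(a),np.sin(a)],d@[np.sin(a),-np.cos(a)],q[:,2]]
for lo in(.04,.08,.12,.14): k=q2[(q2[:,2]>lo)&(q2[:,2]<lo+.04)];print(lo,len(k),k.min(0).round(3),k.max(0).round(3))
```

```text
0.04 107 [0.043 0.095 0.054] [0.1  0.15 0.08]
0.08 38 [0.037 0.094 0.08 ] [0.1   0.151 0.105]
0.12 115 [0.027 0.11  0.133] [0.118 0.135 0.16 ]
0.14 158 [0.027 0.11  0.145] [0.118 0.135 0.165]
```

The body clears the green arch by about 15 mm and the handle by about 18 mm. Descending.

Call:
apply_moves:
  increments:
    - [[-0.3, 0.4, 0.4], [0.002, 0.005, 0.01], 0.045]
    - [[-0.3, 0.4, 0.4], [0.002, 0.005, 0.05], 0.045]
    - [[-0.3, 0.4, 0.4], [0.002, 0.005, 0.09], 0.045]
    - [[-0.3, 0.4, 0.4], [0.002, 0.005, 0.13], 0.045]
    - [[-0.3, 0.4, 0.4], [0.002, 0.005, 0.16], 0.045]
    - [[-0.3, 0.4, 0.4], [0.002, 0.005, 0.185], 0.045]
    - [[-0.3, 0.4, 0.4], [0.002, 0.005, 0.2], 0.045]
    - [[-0.3, 0.4, 0.4], [0.002, 0.005, 0.206], 0.045]
    - [[-0.3, 0.4, 0.4], [0.002, 0.005, 0.206], 0.045]

```text
time: 6.52
ee_pos: [0.6305, 0.0253, 0.0671]
orientation: [3.139, -0.001, 0.135]
force: [-0.3, 1.1, -3.2]
opening: 0.679
```

Run:
```python
from h import *
plan([.630,.031,.061],.14)
```

```text
at 6.525 [0.6305 0.0253 0.0671] [ 3.139e+00 -1.000e-03  1.350e-01] q [-0.05  0.61 -0.12  1.71  0.1   0.82 -1.65] F [-0.3  1.1 -3.2] op 0.679
turn [ 0.18 -0.06 -0.28] shift [ 0.0003 -0.0057  0.0061] rows>= 0.1339324283521878
```

Call:
apply_moves:
  increments:
    - [[0.2, 0, 0], [0, -0.004, 0.002], 0.045]
    - [[0.2, 0, 0], [0, -0.004, 0.004], 0.045]
    - [[0.2, 0, 0], [0, -0.004, 0.006], 0.045]
    - [[0.2, 0, 0], [0, -0.004, 0.006], 0.045]

```text
time: 7.02
ee_pos: [0.6303, 0.0294, 0.0615]
orientation: [-3.141, -0.002, 0.135]
force: [-0.8, 0.3, -0.4]
opening: 0.676
```

Weight is on the bench. Release and rise.

Call:
apply_moves:
  increments:
    - [[0, 0, 0], [0, 0, 0], 0.07]
    - [[0, 0, 0], [0, 0, 0], 0.08]
    - [[0, 0, 0], [0, 0, 0], 0.08]
    - [[0, 0, 0], [0, 0, -0.01], 0.08]
    - [[0, 0, 0], [0, 0, -0.04], 0.08]
    - [[0, 0, 0], [0, 0, -0.09], 0.08]
    - [[0, 0, 0], [0, 0, -0.14], 0.08]
    - [[0, 0, 0], [0, 0, -0.19], 0.08]
    - [[0, 0, 0], [0, 0, -0.21], 0.08]
    - [[0, 0, 0], [0, 0, -0.21], 0.08]

```text
time: 8.28
ee_pos: [0.6308, 0.0294, 0.2741]
orientation: [-3.141, -0.006, 0.135]
force: [-0.0, 0.7, -1.3]
opening: 0.873
```

Run:
```python
from h import *
from bench import vision
f=vision.grab_frame("wrist");cv2.imwrite("pics/w4.png",f["image"]);np.savez("w4.npz",**f);P=cloud(f)
h=cv2.cvtColor(f["image"],cv2.COLOR_BGR2HSV);b=(abs(h[...,0].astype(int)-107)<14)&(h[...,1]>90)&(P[...,2]>.09)&(P[...,2]<.12)
q=P[b&(abs(P[...,1]-.03)<.06)];print("rim",q.min(0),q.max(0),np.median(q[:,2]))
plan([.679,.145,.28],1.71)
```

```text
rim [ 6.05168546e-01 -3.17152959e-04  9.07398194e-02] [0.66471478 0.05914336 0.10295353] 0.10057097117808711
at 8.325 [0.63   0.0292 0.2722] [-3.141e+00 -3.000e-03  1.350e-01] q [-0.05  0.42 -0.13  1.49  0.05  1.24 -1.61] F [-0.5 -1.4  0. ] op 0.872
turn [  0.13  -0.16 -90.24] shift [ 0.0642 -0.1081 -0.0076] rows>= 2.0156341191417564
```

View pics/w4.png

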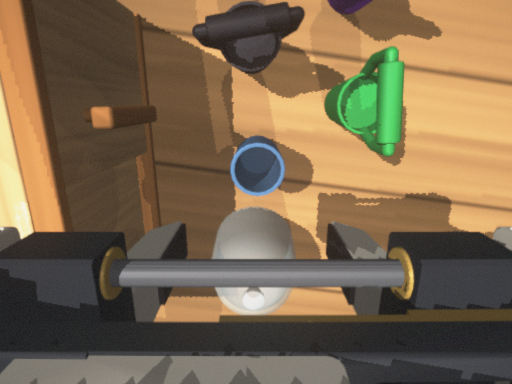

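The pot stands upright, rim at (257,167), centre (0.635, 0.029): 141 mm from the cloche and 132 mm from the planter. The handle top is at (97,117). I measure the handle again from this view.

Run:
```python
from h import *
f=load("w4");P=cloud(f)
m=(abs(P[...,0]-.68)<.05)&(abs(P[...,1]-.145)<.03)&(P[...,2]>.17)&(P[...,2]<.24)
q=P[m];t=q[q[:,2]>.208];print(len(q),q.min(0),q.max(0));print(len(t),t.min(0),t.max(0),t.mean(0))
e=.141;y=np.array([-np.cos(e),-np.sin(e)]);x=np.array([-np.sin(e),np.cos(e)])
for a in(x,y): p=q[:,:2]@a;print(np.percentile(p,[1,99]), end=' ')
X=[np.percentile(q[:,:2]@a,[1,99]).mean() for a in(x,y)];print("centre",X[0]*x+X[1]*y)
```

```text
971 [0.67316125 0.13810976 0.17031291] [0.68953813 0.15515061 0.21791074]
560 [0.67316125 0.13810976 0.20802253] [0.68952438 0.15515061 0.21791074] [0.68159678 0.14526247 0.21467028]
[0.04147343 0.05636319] [-0.70281175 -0.68741655] centre [0.68134116 0.1461195 ]
```

Call:
apply_moves:
  increments:
    - [[0, 0, -10], [0.007, -0.012, -0.008], 0.08]
    - [[0, 0, -20], [0.014, -0.024, -0.008], 0.08]
    - [[0, 0, -30], [0.022, -0.036, -0.008], 0.08]
    - [[0, 0, -40], [0.029, -0.048, -0.008], 0.07]
    - [[0, 0, -50], [0.037, -0.06, -0.008], 0.07]
    - [[0, 0, -60], [0.044, -0.072, -0.008], 0.06]
    - [[0, 0, -70], [0.051, -0.084, -0.008], 0.06]
    - [[0, 0, -80], [0.059, -0.096, -0.008], 0.06]
    - [[0, 0, -90.2], [0.0665, -0.109, -0.008], 0.06]
    - [[0, 0, -90.2], [0.0665, -0.109, -0.008], 0.06]

```text
time: 9.57
ee_pos: [0.6804, 0.1473, 0.2784]
orientation: [3.141, -0.001, 1.71]
force: [0.4, 0.1, -0.0]
opening: 0.653
```

Run:
```python
from h import *
from bench import vision
f=vision.grab_frame("wrist");cv2.imwrite("pics/w5.png",f["image"]);P=cloud(f)
m=(abs(P[...,0]-.68)<.05)&(abs(P[...,1]-.145)<.03)&(P[...,2]>.19)&(P[...,2]<.225);q=P[m]
if len(q):print(len(q),np.percentile(q,[2,98],axis=0))
plan([.681,.146,.171],1.711)
```

```text
521 [[0.67317431 0.14033592 0.19211058]
 [0.68823988 0.15543411 0.21691497]]
at 9.625 [0.6806 0.1462 0.2788] [ 3.141e+00 -1.000e-03  1.706e+00] q [-0.02  0.57 -0.47  1.27  0.25  1.36 -0.34] F [ 0.1 -0.3  0.2] op 0.656
turn [ 0.04 -0.03 -0.26] shift [-0.0004  0.0003  0.1078] rows>= 1.7245628149751888
```

View pics/w5.png

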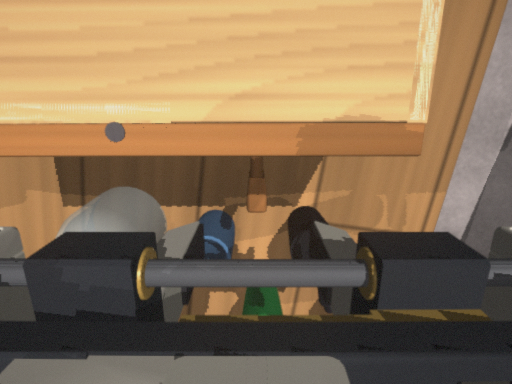

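The bar's top (257,200) is centred between the open fingers, its centre again at (0.681, 0.147); the stud is at (115,131). Descend and pinch.

Call:
apply_moves:
  increments:
    - [[0, 0, 0], [0, 0, 0.03], 0.06]
    - [[0, 0, 0], [0, 0, 0.06], 0.06]
    - [[0, 0, 0], [0, 0, 0.085], 0.06]
    - [[0, 0, 0], [0, 0, 0.1], 0.06]
    - [[0, 0, 0], [0, 0, 0.107], 0.06]
    - [[0, 0, 0], [0, 0, 0.107], 0.06]

```text
time: 10.38
ee_pos: [0.6806, 0.1461, 0.1719]
orientation: [3.141, -0.0, 1.705]
force: [-0.3, 0.1, 0.6]
opening: 0.653
```

Call:
apply_moves:
  increments:
    - [[0, 0, 0], [0, 0, 0], 0.03]
    - [[0, 0, 0], [0, 0, 0], 0.01]
    - [[0, 0, 0], [0, 0, 0], 0.005]
    - [[0, 0, 0], [0, 0, 0], 0.005]
    - [[0, 0, 0], [0, 0, 0], 0.005]
    - [[0, 0, 0], [0, 0, 0], 0.005]
    - [[0, 0, 0], [0, 0, 0], 0.005]
  grip_force: 30

```text
time: 11.25
ee_pos: [0.6807, 0.1461, 0.172]
orientation: [3.141, -0.0, 1.706]
force: [0.4, -0.4, 1.3]
opening: 0.172
```

```bash
python3 -c "
from h import *
plan([.681-.1*np.cos(.141),.146-.1*np.sin(.141),.171],1.711)"
```

```text
at 11.25 [0.6807 0.1461 0.172 ] [ 3.141 -0.     1.706] q [-0.02  0.64 -0.45  1.41  0.29  1.15 -0.38] F [ 0.4 -0.4  1.3] op 0.172
turn [ 0.04 -0.02 -0.31] shift [-0.0008 -0.0997  0.0009] rows>= 1.5950582550041958
```

Opening 15.8 mm equals the bar's 16 mm. Sliding.

Call:
apply_moves:
  increments:
    - [[0, 0, -0.3], [0, -0.008, 0], 0.005]
    - [[0, 0, -0.3], [0, -0.02, 0], 0.005]
    - [[0, 0, -0.3], [0, -0.035, 0], 0.005]
    - [[0, 0, -0.3], [0, -0.05, 0], 0.005]
    - [[0, 0, -0.3], [0, -0.065, 0], 0.005]
    - [[0, 0, -0.3], [0, -0.08, 0], 0.005]
    - [[0, 0, -0.3], [-0.001, -0.091, 0], 0.005]
    - [[0, 0, -0.3], [-0.001, -0.1, 0], 0.005]
    - [[0, 0, -0.3], [-0.001, -0.1, 0], 0.005]
    - [[0, 0, -0.3], [-0.001, -0.1, 0], 0.005]

```text
time: 12.5
ee_pos: [0.5821, 0.1321, 0.1719]
orientation: [3.139, -0.001, 1.711]
force: [7.9, 2.9, -6.1]
opening: 0.174
```

Run:
```python
from h import *
from bench import vision
plan([.681-.1*np.cos(.141),.146-.1*np.sin(.141),.171],1.711)
for n in("wrist","top","side"):
  f=vision.grab_frame(n);cv2.imwrite(f"pics/{n}6.png",f["image"]);np.savez(n+"6.npz",**f)
```

```text
at 12.5 [0.5821 0.1321 0.1719] [ 3.139e+00 -1.000e-03  1.711e+00] q [ 0.03  0.49 -0.49  1.68  0.26  1.03 -0.41] F [ 7.9  2.9 -6.1] op 0.174
turn [ 0.15 -0.07 -0.01] shift [-0.0002 -0.0001  0.0009] rows>= 0.015000500590971345
```

View pics/wrist6.png

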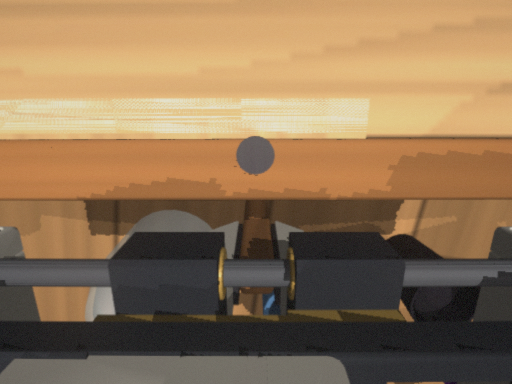

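View pics/top6.png

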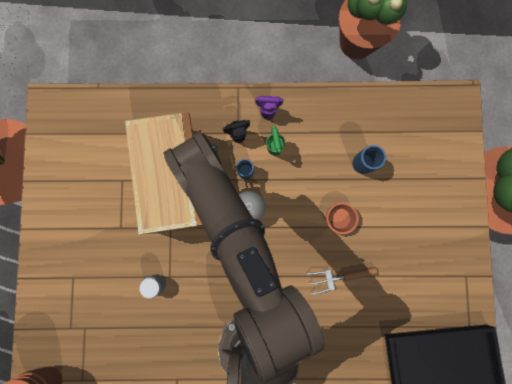

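View pics/side6.png

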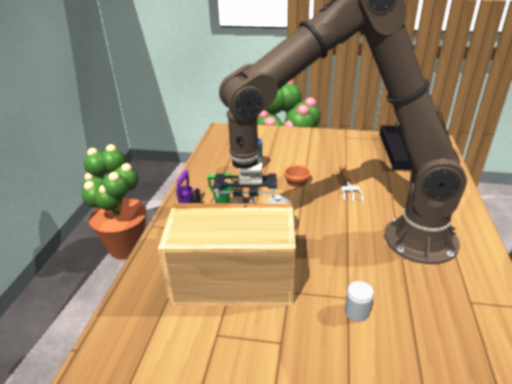

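The stud (256,155) lies level with the bar (258,230) in the wrist view, and the force is about 8 N, the spring's pull. In the top view the pot (245,169) is between cloche (249,206) and planter (237,130). I settle, then check once more.

Call:
apply_moves:
  increments:
    - [[0, 0, 0], [0, 0, 0], 0.005]
    - [[0, 0, 0], [0, 0, 0], 0.005]
    - [[0, 0, 0], [0, 0, 0], 0.005]
    - [[0, 0, 0], [0, 0, 0], 0.005]
    - [[0, 0, 0], [0, 0, 0], 0.005]
    - [[0, 0, 0], [0, 0, 0], 0.005]
  grip_force: 35

```text
time: 13.4
ee_pos: [0.5827, 0.1322, 0.1719]
orientation: [3.137, -0.002, 1.71]
force: [7.5, 1.8, -4.6]
opening: 0.174
```

Run:
```python
from h import *
from bench import vision
plan([.681-.1*np.cos(.141),.146-.1*np.sin(.141),.171],1.711)
f=vision.grab_frame("top");P=cloud(f);h=cv2.cvtColor(f["image"],cv2.COLOR_BGR2HSV)
m=(abs(P[...,0]-.635)<.05)&(abs(P[...,1]-.03)<.05)&(P[...,2]>.085)&(P[...,2]<.115)&(abs(h[...,0].astype(int)-107)<14)
q=P[m];print("pot rim",len(q),q.min(0),q.max(0))
m=(abs(P[...,0]-.76)<.09)&(abs(P[...,1]-.05)<.07)&(h[...,2]<70)&(P[...,2]>.125)&(P[...,2]<.18);print("planter bar",P[m].min(0),P[m].max(0))
a=load("top0")["image"];d=cv2.absdiff(a,f["image"]).max(2)
for n,(u,v) in dict(cloche=(249,208),pan=(342,219),tin=(150,288),tines=(322,281)).items(): print(n,np.median(d[v-12:v+12,u-12:u+12]))
plan([0.582,.132,.171],1.711)
```

```text
at 13.4 [0.5827 0.1322 0.1719] [ 3.137e+00 -2.000e-03  1.710e+00] q [ 0.03  0.49 -0.49  1.68  0.26  1.03 -0.41] F [ 7.5  1.8 -4.6] op 0.174
turn [ 0.25 -0.1  -0.03] shift [-0.0002 -0.0008  0.0009] rows>= 0.018921205056139583
pot rim 86 [ 0.6024185  -0.00195717  0.08562846] [0.66203102 0.05694998 0.10649525]
planter bar [0.74997437 0.01027132 0.12597156] [0.78403171 0.09711055 0.16583004]
cloche 12.0
pan 12.0
tin 14.0
tines 12.0
at 13.45 [0.5827 0.1322 0.1719] [ 3.137e+00 -2.000e-03  1.710e+00] q [ 0.03  0.49 -0.49  1.68  0.26  1.03 -0.41] F [ 7.7  1.7 -4.1] op 0.171
turn [ 0.25 -0.1  -0.03] shift [-0.0001 -0.0007  0.0009] rows>= 0.018202695846967095
```

```bash
python3 -c "
from bench import robot
print(robot.close_job()); s=robot.sense(); print(s['time'],s['ee_pos'],s['force'])"
```

```text
the job is handed in; nothing more can be done
None
the job is handed in; nothing more can be done
```

The tall blue pot stands upright and let go between the cloche and the bulb planter. The door is held open at about 99 mm. I handed the job in at 13.4 s and no verdict was reported.

- **Pot:** The last top view puts it at about (0.632, 0.028), within 141 mm of the cloche's axis and 135 mm of the planter's. That is about 260 mm in front of the cupboard's centre. The door was still shut when I set it down.
- **Door:** The fingers closed to about 16 mm on the bar, which is its thickness. The handle was level with the stud in the wrist view. The tool crept about 0.6 mm in the last second before handing in, with the spring pulling at about 8 N.
- **Other things:** The planter's handle stayed within 1 mm of its starting position. The cloche, pan, tin and cultivator looked to be in their old places in the top view. The picture differences I took for them (12 to 14 grey levels) proved nothing either way, because lighting or shadow changes alone could cause them.
- **Unexplained:** While I held the door, the sensor showed an extra 4 to 6 N downward on the tool. It fell between readings.

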